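Wedge the springy front edge of an assembly nest

ROBOT

A 6-joint arm with a two-finger parallel gripper is mounted at the origin on a cart in front of the work surface, level with it; the furniture and walls round the work are solid. World frame = base frame: x ahead of the robot, y to its left, z up, the work surface at z = 0. Lengths are in m, angles in rad, forces in N, time in s.
With the tool pointing down it reaches from about 0.425 to 0.925 m from the base axis. Payload 12.5 kg.
Tool frame: the origin (TCP) lies between the finger pads; the fingertips stand 8 mm ahead of it and the grasp point (between the pads) lies 11 mm behind it (bot.nose_length is the distance from the TCP to the fingertips, in m); x points along the fingers, y is the direction in which the jaws open and shut, and the axes are right-handed (so a half turn about x gives the same grasp; the last joint's range is limited). The gripper opens to 85 mm and grips with 20 to 120 N. Pads are 22 mm wide; open, the fingers measure 114 mm over their backs; the gripper's body (76 mm by 85 mm) begins 54 mm behind the grasp point. The pads swing forward as they close: fully open they stand 13 mm farther back than shut.
Start: joints at [1.043, 0.491, 1.559, -0, 1.092, -0.106], TCP at [0.256, 0.57, 0.239] pointing down, gripper open.
Joint ranges: [-3.1, 3.1], [-0.84, 2.19], [0.05, 2.79], [-1.13, 4.28], [0.06, 2.93], [-2.69, 2.69]. Speed limits (rad/s): [2.22, 2.22, 2.79, 3.14, 3.14, 3.14].

INTERFACE

Orientations are given as a unit quaternion [x, y, z, w].
In Python, from workcell import bot gives the robot as it stands. The module is installed in compiled form; this text tells all that it offers.
- The arm moves only by the shell command python3 -m handwheel 'ROWS'. ROWS is JSON, a list that holds one entry, the list of rows, each a list of 7 numbers: the shift along the tool's x, y, z as a fraction of full scale, then the turn, a rotation vector about the tool's x, y, z as a fraction of full scale, then the gripper's target within -1 to 1 (shut at 1, half-way at 0, fully open at -1). In form: [[[x, y, z, rx, ry, rz, hand], ...]]. A call has 1 to 10 rows; each row is the pose to reach, as a shift and turn from the pose commanded when the call began, along the tool's axes at that moment; what a row does not reach only later rows make up. Full scale, the value 1, is 10 cm for a shift and 45 degrees for a turn. A row lasts 1/8 s, in which the tool goes at most 62.5 mm and 10.7 degrees, less where a joint would pass 70% of its speed; a pose out of reach is approached as far as the arm can. A call with a number of a shift or a turn outside -1 to 1 is refused whole. A call with a gripper value outside its range is refused whole. The fingers move at their own pace and stop on an object; the grip force is fixed at half the most. Time passes only in rows, so rows that repeat a pose let the fingers close. It gives the time, the measured TCP pose, the force and the opening at its end, in the units of the state.
- bot.get_obs(): the state, without advancing time (a new reading comes with each control period).
- bot.camera(name): name is "scene" or "side" or "wrist"; returns (picture, depth): 400x640x3 uint8, red, green, blue; 400x640 float32, m along the optical axis (not along the pixel's ray), 0 where there is no reading.
- bot.calibration(name): a dict with "vertical_fov" (degrees; the focal length in pixels is half the picture's height over the tangent of half this angle, whatever the lens; pixels are square), "cx", "cy" (the principal point, pixels), "dist" ([k1, k2, p1, p2, k3] as OpenCV has them; the pictures are not rectified), "extrinsics" (4x4, takes a point from camera to world coordinates); the wrist camera has in their place "T_tool_cam" (4x4, takes a point from camera to tool coordinates, whose origin is the TCP and whose axes are the tool frame's). Camera axes: x right, y down, z forward; pixel columns grow to the right and rows downward; lengths in m; the calibration is good to about 2 mm. A picture is of the moment at which its call begins: read the wrist's pose just before it. calibration takes no time and is no camera call.
- bot.close_job(): hands the job in, once; it reports no verdict.
Trained networks look in the newest picture that a camera, given by its name, has taken for a name from the list of things; names that differ only in an ending like _2 or _b are one class to them, and where a whole thing is asked for, a point or a joint stands for the part that bears it (a point fixed in the world has none). Each returns a list of dicts, best first, with "conf" (0 to 1); they miss things now and then, are a little off and sometimes report something else, mostly with a low value. They report only what shows in the picture. A call takes as long as a camera call.
- bot.spot_in(camera, query): "extent" ([centre column, centre row, width, height] in pixels, round what is visible of it).
The state is a dict: "time": time; "joint_pos": joint angles; "qvel": joint speeds; "effort": joint torques, N m; "tool_pos": TCP position; "tool_rot": TCP orientation; "force": force on the tool from outside, world axes, zero at the start; "ft_torque": the same for the moment, N m; "finger_gap": finger opening in m.
Only numpy, scipy, OpenCV 4.12 (cv2) and the standard library are available. Lean on these libraries where they do the work, as an engineer would, in place of code of your own. Each camera call takes 0.05 s, during which the arm holds its last target. There are 200 camera calls.

TASK

The plate of the blue-based assembly nest gives at its front edge when parts are pressed into it. Pick up the orange wedge, lay it flat on the mat square to the middle of that edge with its thin end first, and push it straight in under the edge until it jams tight: keep pushing until it resists with about 15 N more than it did while sliding freely, but do not force it (above 24 N of load on the edge the plate is strained). Leave it jammed there, and do not disturb the bottle, the pad or the loupe beside it.

Things in the scene. Friction and masses are not known exactly. Their poses are not given: they have to be found in the camera images.
- wedge: loose orange plastic wedge, 128 mm long, 30 mm wide, 0.08 to 0.17 kg. Origin: centre of its flat underside; x axis points to the thin end, z up (it lies flat at the start). The thin end (x = +64 mm) is 8 mm high; the top climbs at 1 in 5 for 75 mm to 23 mm high at x = -11 mm, then stays level to the heel (x = -64 mm), where the grip tab stands.
- wedge_tip (a point): middle of the lower edge of the wedge's thin end (wedge x = +64 mm, y = 0, on the underside); axes as the wedge's. The underside is smooth (friction about 0.3 on the mat, the ramp 0.5 to 0.7 on the edge); pressing down on the wedge only adds drag.
- wedge_grip (a point): point in the wedge's grip tab, 45 mm above the wedge's underside (wedge x = -51 mm, y = 0); axes as the wedge's. The tab is an upright block on the heel, 24 mm along x, as wide as the wedge (30 mm), its top 59 mm above the underside; grip it across its width (wedge y), from above.
- stand: assembly nest, fixed on the green mat: blue rear block 160 mm wide, carrying a 130 mm wide, 10 mm thick aluminium plate on a rear hinge, a grey frame on top; 45 mm high at most. Origin on the mat; x points from the free front edge to the rear block (the way the wedge goes in), y along the front edge, z up. Below the plate it is open from the front edge (x = -50 mm) to the block (x = +44 mm).
- stand_edge (a point): on the mat straight below the middle of the front edge (a level rounded steel nose 130 mm long); axes as the nest's. The edge's underside hangs 14 to 20 mm above the mat, differently each time and NOT shown by any pose: the wedge starts to bite with its thin end 30 to 60 mm past the edge, to be felt. The edge yields 1 mm per 16 N of load; friction makes the added push 1 to 1.4 times that load.
- post (a point): centre, at bench height, of a fixed upright: a tall grey post with a light-curtain bar on its near side, together about 130 mm (x) by 70 mm (y), 0.8 m high. The arm starts on the left of it and the work lies on the right: swing round it on the robot's side.
- bottle_oil: small cream squeeze bottle with a black cap, 34 mm across, 82 mm high, upright; origin at the centre of its base. Bystander.
- spare_pad: yellow block-shaped urethane pad, 30 x 54 x 21 mm; origin at the centre of its underside. Bystander.
- loupe: short black cylindrical loupe standing upright, 49 mm across, 30 mm high; origin at the centre of its underside. Bystander.

How it is judged:
On the way, in this order (a step that is already met when the one before it is completed fails the run):
1. the wedge lies flat and square before the nest with its thin end under the middle of the front edge, not yet biting (x of wedge_tip in the frame of stand above -0.048 m and y of wedge_tip in the frame of stand between -0.02 and 0.02 m and angle between the x axis of wedge and the x axis of stand, either way round below 0.17 rad and angle between wedge's own z axis and vertical below 0.07 rad and z of wedge in the frame of stand below 0.006 m and contact force between wedge and stand below 2 N), for 0.1 s.
2. the wedge is jammed: it carries more than 3 N of the edge's load (x of wedge_tip in the frame of stand above -0.03 m and y of wedge_tip in the frame of stand between -0.02 and 0.02 m and angle between the x axis of wedge and the x axis of stand, either way round below 0.17 rad and angle between wedge's own z axis and vertical below 0.07 rad and z of wedge in the frame of stand below 0.006 m and contact force between wedge and stand above 3 N), for 0.3 s.
At the end, for the whole second after the job is handed in: The wedge lies flat on the mat (tilt under 0.07 rad, underside within 6 mm of the mat) at rest, its thin end at least 20 mm past the front edge and within 20 mm of its middle, its length within 0.17 rad of square to the edge, and the edge bears on it with more than 3 N (all of step 2 and linear speed of wedge below 0.01 m/s); the robot touches nothing.
It fails at once if the wedge is forced: more than 24 N between the wedge and the nest (contact force between wedge and stand above 24 N).
It fails at once if the bottle, the pad or the loupe is moved more than 25 mm (distance of any of bottle_oil, spare_pad, loupe from where it was at the start of the episode above 0.025 m).
It fails at once if the bottle is tipped (angle between bottle_oil's own z axis and vertical above 0.4 rad).
It also fails if it takes over 56 s, if anything falls off the work surface, if the arm or the gripper's body presses on something with over 40 N, if the wrist force passes 120 N, or if a joint passes its speed limit or range.

## Working session

There is one attempt and no reset: what is moved stays moved. The work goes in short steps, Python scripts to look and compute and a shell command to move; the robot and the scene stay as the last step left them, time stands still between calls to the robot, and variables do not carry over. Pictures are saved under pics/ and viewed, about 8 in all and at most 12, crops included, and the job is handed in when it is done.

```bash
mkdir -p pics
cat > h.py <<'E'
import numpy as np, cv2
from scipy.spatial.transform import Rotation as R
from workcell import bot
def cam(name):
    o=bot.get_obs(); im,d=bot.camera(name); c=bot.calibration(name)
    f=200/np.tan(np.radians(c["vertical_fov"])/2)
    K=np.array([[f,0,c["cx"]],[0,f,c["cy"]],[0,0,1]])
    if "extrinsics" in c: T=np.array(c["extrinsics"])
    else:
        W=np.eye(4); W[:3,:3]=R.from_quat(o["tool_rot"]).as_matrix(); W[:3,3]=o["tool_pos"]; T=W@np.array(c["T_tool_cam"])
    return im,d,K,np.array(c["dist"],float),T
def pts(uv,z,K,dist,T):
    n=cv2.undistortPoints(np.array(uv,float).reshape(-1,1,2),K,dist)[:,0]
    P=np.c_[n,np.ones(len(n))]*np.array(z).reshape(-1,1)
    return P@T[:3,:3].T+T[:3,3]
def cloud(name):
    im,d,K,dist,T=cam(name)
    v,u=np.mgrid[0:400,0:640]
    return im,d,pts(np.c_[u.ravel(),v.ravel()],d.ravel(),K,dist,T).reshape(400,640,3)
def save(im,n): cv2.imwrite(f"pics/{n}.png",im[:,:,::-1])
E
python3 - <<'E'
from h import *
o=bot.get_obs(); print(o)
for n in("scene","side"):
    im,d,P=cloud(n); save(im,n+"0"); np.savez(f"{n}0.npz",im=im,d=d,P=P)
    for q in("wedge","stand","post","bottle_oil","spare_pad","loupe"):
        for r in bot.spot_in(n,q)[:2]:
            u,v=map(int,r["extent"][:2]); print(n,q,round(r["conf"],2),np.round(r["extent"]),P[min(v,399),min(u,639)].round(3))
E
```

```text
{'time': 0.0, 'joint_pos': array([ 1.04341559e+00,  4.91540664e-01,  1.55944495e+00,  3.27450245e-05,
        1.09170985e+00, -1.05597003e-01]), 'qvel': array([0.00153849, 0.00197225, 0.00094747, 0.00082203, 0.00121025,
       0.00087306]), 'effort': array([-6.74789917e-04, -6.18443012e+01, -2.61592430e+01, -1.58233238e-04,
        4.11149333e-03, -1.51311292e-05]), 'tool_pos': array([0.25572897, 0.57004956, 0.23874103]), 'tool_rot': array([ 0.147658  ,  0.69157044, -0.14839268,  0.69130822]), 'force': array([-0.62707303, -0.23075765,  0.22886825]), 'ft_torque': array([-0.03046253, -0.00057902,  0.04506226]), 'finger_gap': 0.08551069009781706}
scene wedge 0.95 [323. 265.  60.  38.] [ 0.402 -0.217  0.024]
scene stand 0.86 [388. 212.  85.  56.] [ 0.609 -0.183  0.033]Traceback (most recent call last):
  File "<stdin>", line 6, in <module>
ValueError: it knows: bottle_oil, loupe, spare_pad, stand, stand_edge, wedge, wedge_grip, wedge_tip
```

Run:
```python
from h import *
for n in("scene","side"):
    im,d,P=cloud(n); save(im,n+"0"); np.savez(f"{n}0.npz",im=im,d=d,P=P)
    for q in("wedge","stand","bottle_oil","spare_pad","loupe"):
        for r in bot.spot_in(n,q)[:2]:
            u,v=map(int,r["extent"][:2]); print(n,q,round(r["conf"],2),np.round(r["extent"]),P[min(v,399),min(u,639)].round(3))
    t=P[...,2][(P[...,2]>.1)&(P[...,2]<.7)&(d>0)]
    m=(P[...,2]>.25)&(P[...,2]<.7)&(d>0)&(P[...,1]<.35)&(P[...,0]<1)&(P[...,0]>0.2)
    if m.any(): print("tall",np.percentile(P[m],[2,50,98],axis=0).round(3))
```

```text
scene wedge 0.88 [322. 264.  59.  34.] [ 0.403 -0.215  0.024]
scene stand 0.74 [308. 193.  19.  35.] [ 0.499 -0.039  0.045]
scene stand 0.71 [388. 210.  89.  55.] [ 0.612 -0.179  0.035]
scene bottle_oil 0.7 [308. 193.  19.  35.] [ 0.497 -0.038  0.045]
scene spare_pad 0.57 [340. 189.  24.  18.] [ 0.594 -0.039  0.019]
scene loupe 0.57 [278. 208.  19.  20.] [ 0.429 -0.023  0.029]
tall [[0.412 0.055 0.253]
 [0.501 0.077 0.317]
 [0.978 0.335 0.424]]
side wedge 0.89 [258. 200.  55.  20.] [ 0.423 -0.203  0.025]
side stand 0.89 [266. 245.  90.  50.] [ 0.639 -0.183  0.029]
side bottle_oil 0.68 [337. 207.  14.  34.] [ 0.53  -0.025  0.046]
side spare_pad 0.67 [341. 237.  19.  24.] [ 0.614 -0.03   0.021]
side loupe 0.53 [346. 199.   4.  17.] [0.455 0.011 0.028]
tall [[0.452 0.058 0.253]
 [0.714 0.288 0.311]
 [0.847 0.343 0.438]]
```

View pics/scene0.png

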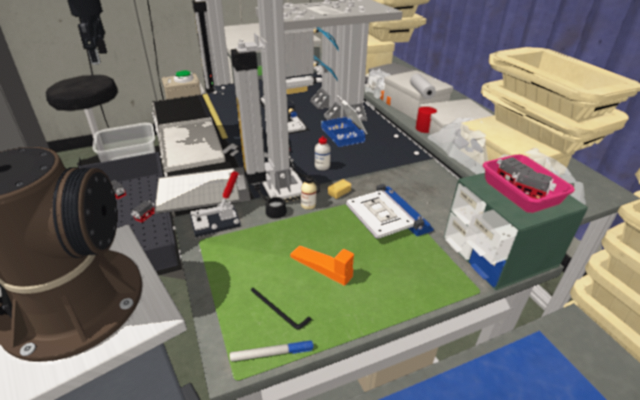

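View pics/side0.png

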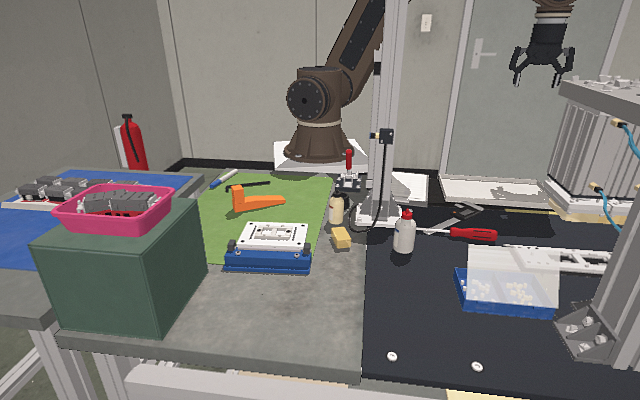

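Both pictures show the wedge at about scene (322,265), with its tab at right (345,265) and thin end at (293,252). The nest is at scene (388,212) with the blue block on its far side. The bottle (308,195), pad (340,189) and loupe (276,208) stand left of the nest, and the post is beyond them at (275,150).

Run:
```python
from h import *
for n in("scene","side"):
    z=np.load(n+"0.npz"); im,d,P=z["im"],z["d"],z["P"]
    hsv=cv2.cvtColor(im,cv2.COLOR_RGB2HSV); H,S,V=[hsv[...,i].astype(int) for i in range(3)]
    ok=(d>0)
    w=ok&(H>5)&(H<16)&(S>190)&(P[...,0]>.2)&(P[...,0]<.6)&(P[...,1]<0)&(P[...,1]>-.5)&(P[...,2]>-.01)&(P[...,2]<.1)
    Q=P[w]; print(n,"wedge n",len(Q),"zrange",np.percentile(Q[:,2],[2,98]).round(3))
    (c,s,a)=cv2.minAreaRect((Q[:,:2]*1000).astype(np.float32)); print(" rect",np.round(c),np.round(s),round(a,1))
    t=Q[Q[:,2]>.05]; print(" tabtop",t.mean(0).round(4),len(t)); l=Q[Q[:,2]<.02]; print(" low",l.mean(0).round(4))
    reg=ok&(P[...,0]>.45)&(P[...,0]<.85)&(P[...,1]<-.07)&(P[...,1]>-.35)&(P[...,2]>.015)&(P[...,2]<.06)&(~w)
    b=reg&(H>100)&(H<125)&(S>130); wh=reg&(S<60)
    for nm,m in(("blue",b),("white",wh)):
        Q=P[m]; c,s,a=cv2.minAreaRect((Q[:,:2]*1000).astype(np.float32)); print(nm,len(Q),np.round(c),np.round(s),round(a,1), "z",np.percentile(Q[:,2],[5,50,95]).round(3),Q.mean(0).round(3))
    g=ok&(H>35)&(H<70)&(S>120)&(P[...,0]<.6)&(P[...,0]>.2)&(abs(P[...,2])<.03); print("mat z",np.percentile(P[g][:,2],[10,50,90]).round(4))
    for lo,hi in((.05,.12),(.2,.3),(.3,.4)):
        m=ok&(P[...,2]>lo)&(P[...,2]<hi)&(P[...,0]>.3)&(P[...,0]<.65)&(P[...,1]>-.0)&(P[...,1]<.25); 
        if m.any(): print("post",lo,m.sum(),np.percentile(P[m],[1,50,99],axis=0).round(3).tolist())
z=np.load("scene0.npz"); cv2.imwrite("pics/crop.png",cv2.resize(z["im"][170:300,230:450],None,fx=3.5,fy=3.5,interpolation=cv2.INTER_CUBIC)[:,:,::-1])
```

```text
scene wedge n 1296 zrange [0.003 0.061]
 rect [ 435. -190.] [ 87. 135.] 17.1
 tabtop [ 0.4224 -0.2529  0.0586] 224
 low [ 0.4035 -0.1971  0.0125]
blue 288 [ 656. -180.] [161.  36.] 77.8 z [0.019 0.023 0.025] [ 0.662 -0.191  0.023]
white 2540 [ 620. -221.] [161. 267.] 13.8 z [0.02  0.029 0.045] [ 0.609 -0.203  0.03 ]
mat z [0.0005 0.002  0.0034]
post 0.05 1616 [[0.33, 0.023, 0.05], [0.448, 0.064, 0.081], [0.644, 0.1, 0.119]]
post 0.2 2172 [[0.411, 0.046, 0.201], [0.474, 0.065, 0.25], [0.529, 0.101, 0.299]]
post 0.3 2121 [[0.41, 0.052, 0.301], [0.476, 0.064, 0.344], [0.511, 0.101, 0.399]]
side wedge n 89 zrange [0.004 0.061]
 rect [ 415. -200.] [ 29. 124.] 16.5
 tabtop [ 0.4315 -0.2524  0.0579] 12
 low [ 0.4263 -0.2038  0.0077]
blue 923 [ 655. -176.] [159.  48.] 78.5 z [0.016 0.024 0.025] [ 0.669 -0.177  0.023]
white 3756 [ 704. -211.] [166. 346.] 62.7 z [0.02  0.031 0.055] [ 0.689 -0.236  0.034]
mat z [0.0026 0.0026 0.0027]
post 0.05 1083 [[0.343, 0.028, 0.051], [0.517, 0.071, 0.08], [0.649, 0.104, 0.119]]
post 0.2 1402 [[0.448, 0.047, 0.201], [0.516, 0.07, 0.249], [0.541, 0.094, 0.3]]
post 0.3 1442 [[0.45, 0.055, 0.302], [0.516, 0.073, 0.349], [0.525, 0.094, 0.399]]
```

View pics/crop.png

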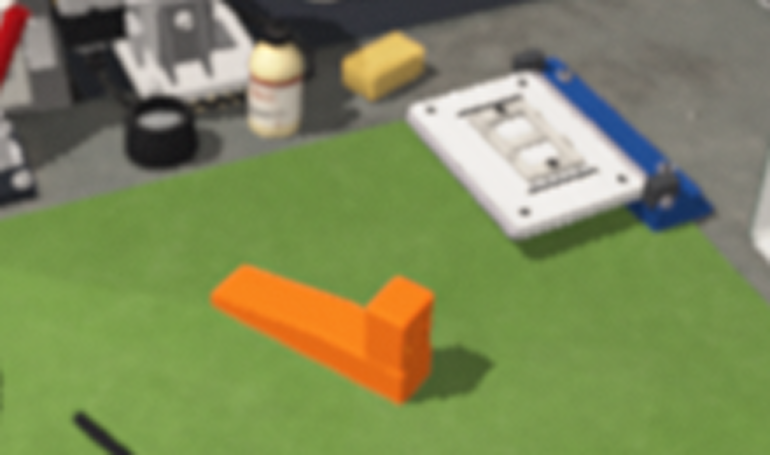

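The wedge points about 107° from world x, with its tab at about (0.425,-0.253). The nest's x axis is at about -12°. The first move is to retract towards the robot and up, so the arm can clear the post.

```bash
python3 -m handwheel '[[[-0.5,-1,0,0,0,0,0.3],[-0.5,-1,0,0,0,0,0.3],[-0.5,-1,0,0,0,0,0.3]]]'; python3 -m handwheel '[[[-0.5,-1,0,0,0,0,0.3],[-0.5,-1,0,0,0,0,0.3],[-0.5,-1,0,0,0,0,0.3]]]'; python3 -m handwheel '[[[0,-1,0,0,0,0,0.3],[0,-1,0,0,0,0,0.3],[0,-1,0,0,0,0,0.3]]]'; python3 -c "
from h import *
o=bot.get_obs();print(o['time'],o['joint_pos'].round(3),o['tool_pos'].round(3),o['tool_rot'].round(3),np.hypot(*o['tool_pos'][:2]))"
```

```text
time: 1.12
tool_pos: [0.2142, 0.4777, 0.2914]
tool_rot: [0.149, 0.691, -0.147, 0.692]
force: [-0.1, 0.3, -0.4]
finger_gap: 0.0324
time: 1.5
tool_pos: [0.1736, 0.387, 0.3408]
tool_rot: [0.149, 0.691, -0.147, 0.692]
force: [0.5, 1.0, 0.7]
finger_gap: 0.0299
time: 1.88
tool_pos: [0.1328, 0.296, 0.3393]
tool_rot: [0.148, 0.691, -0.148, 0.691]
force: [1.2, 0.4, 0.4]
finger_gap: 0.0301
1.875 [ 0.944 -0.08   2.038  0.     1.183 -0.204] [0.133 0.296 0.339] [ 0.148  0.691 -0.148  0.691] 0.32448942259228875
```

```bash
python3 -m handwheel '[[[0,-0.4,1,0.37,0,0,0.3],[0,-0.4,1,0.37,0,0,0.3],[0,-0.4,1,0.37,0,0,0.3]]]'; python3 -m handwheel '[[[0,-0.4,1,0.37,0,0,0.3],[0,-0.4,1,0.37,0,0,0.3],[0,-0.4,1,0.37,0,0,0.3]]]';  python3 -m handwheel '[[[0,-0.1,1,0.35,0,0,0.3],[0,-0.1,1,0.35,0,0,0.3],[0,-0.1,1,0.35,0,0,0.3]]]'; python3 -c "
from h import *
o=bot.get_obs();print(o['joint_pos'].round(3),R.from_quat(o['tool_rot']).as_matrix().round(3).tolist())"
```

```text
time: 2.25
tool_pos: [0.2109, 0.2185, 0.3392]
tool_rot: [0.249, 0.662, -0.249, 0.662]
force: [-0.5, 0.6, 0.2]
finger_gap: 0.03
time: 2.62
tool_pos: [0.2597, 0.1219, 0.3392]
tool_rot: [0.342, 0.619, -0.342, 0.619]
force: [0.1, 0.4, -0.1]
finger_gap: 0.0299
time: 3.0
tool_pos: [0.3045, 0.0333, 0.339]
tool_rot: [0.422, 0.568, -0.422, 0.567]
force: [0.4, 0.3, -0.1]
finger_gap: 0.0298
[-0.108 -0.112  2.066  0.     1.189 -0.399] [[-0.001, 0.958, 0.287], [0.0, 0.287, -0.958], [-1.0, -0.001, -0.0]]
```

```bash
python3 -m handwheel '[[[0,0,1,0,0,0,-1],[0,0,1,0,0,0,-1],[0,0,1,0,0,0,-1]]]'; python3 -m handwheel '[[[0,0,1,0,0,0,-1],[0,0,1,0,0,0,-1],[0,0,1,0,0,0,-1],[0,0,1,0,0,0,-1]]]'
cat > det.py <<'E'
import sys
from h import *
im,d,P=cloud("wrist"); save(im,sys.argv[1]); np.savez(sys.argv[1]+".npz",im=im,d=d,P=P)
for q in("wedge","wedge_grip","wedge_tip","stand","stand_edge","bottle_oil","spare_pad","loupe"):
    for r in bot.spot_in("wrist",q)[:1]:
        u,v=map(int,r["extent"][:2]); print(q,round(r["conf"],2),np.round(r["extent"]),P[min(v,399),min(u,639)].round(3))
hsv=cv2.cvtColor(im,cv2.COLOR_RGB2HSV); H,S,V=[hsv[...,i].astype(int) for i in range(3)]
w=(d>0)&(H>5)&(H<16)&(S>170)
Q=P[w]; t=Q[(Q[:,2]>.05)&(Q[:,2]<.07)]
for nm,q in(("wedge",Q[(Q[:,2]>.004)&(Q[:,2]<.07)]),("tab",t)):
    if len(q)>10:
        c,s,a=cv2.minAreaRect((q[:,:2]*1000).astype(np.float32)); print(nm,len(q),np.round(c,1),np.round(s,1),round(a,1),q.mean(0).round(4),q.min(0).round(3),q.max(0).round(3))
E
python3 det.py wrist1
```

```text
time: 3.38
tool_pos: [0.3329, -0.062, 0.3389]
tool_rot: [0.421, 0.568, -0.421, 0.567]
force: [0.1, 0.6, -1.1]
finger_gap: 0.082
time: 3.88
tool_pos: [0.3608, -0.1559, 0.339]
tool_rot: [0.421, 0.568, -0.421, 0.568]
force: [0.4, 0.8, 0.3]
finger_gap: 0.0852
wedge 0.81 [344. 200.  23. 103.] [ 0.413 -0.203  0.023]
wedge_grip 0.69 [342. 201.  26.  97.] [ 0.412 -0.205  0.024]
wedge_tip 0.84 [344. 201.  25. 104.] [ 0.413 -0.204  0.024]
stand 0.77 [483. 218. 128. 119.] [ 0.609 -0.168  0.034]
stand_edge 0.93 [485. 221. 124. 119.] [ 0.612 -0.17   0.034]
bottle_oil 0.83 [460.  97.  42.  25.] [ 0.5   -0.03   0.061]
spare_pad 0.94 [511. 119.  50.  30.] [ 0.596 -0.028  0.02 ]
loupe 0.77 [406.  63.  38.  41.] [ 0.434 -0.006  0.016]
wedge 1343 [ 411.1 -199.5] [ 29.9 124.2] 16.0 [ 0.4172 -0.2176  0.034 ] [ 0.38  -0.262  0.008] [ 0.443 -0.137  0.063]
tab 379 [ 425.2 -248.9] [29.5 21.9] 17.1 [ 0.4251 -0.2471  0.0598] [ 0.409 -0.262  0.05 ] [ 0.443 -0.234  0.063]
```

View pics/wrist1.png

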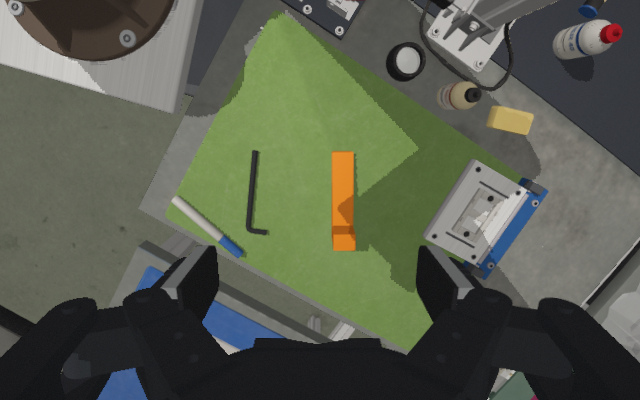

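The wrist picture shows the wedge at (344,200), already aligned with the jaws, tab at the lower end (343,240). The nest plate runs from (425,235)–(472,160) on the front edge to the blue block at (515,225). The bottle is at (460,97), the pad at (511,119) and the loupe at (406,63), all clear of the insertion lane.

Run:
```python
from h import *
z=np.load("wrist1.npz"); im,d,P=z["im"],z["d"],z["P"]
hsv=cv2.cvtColor(im,cv2.COLOR_RGB2HSV); H,S,V=[hsv[...,i].astype(int) for i in range(3)]
box=np.zeros(d.shape,bool); box[145:290,415:560]=1
g=(H>35)&(H<60)&(S>100)&(d>0)&(abs(P[...,2])<.02); print("mat z",np.median(P[g][:,2]))
m=box&(P[...,2]>.022)&(P[...,2]<.05)&(S<70)
n,l,s,c=cv2.connectedComponentsWithStats(m.astype(np.uint8)); m=l==1+s[1:,4].argmax()
Q=P[m]; print("plate",len(Q),cv2.minAreaRect((Q[:,:2]*1000).astype(np.float32)),np.percentile(Q[:,2],[2,50,98]))
h,_=np.histogram(Q[:,2],np.arange(.02,.05,.002)); print(h)
b=box&(H>100)&(H<125)&(S>130)&(P[...,2]>.01)&(P[...,2]<.05); B=P[b]; print("blue",cv2.minAreaRect((B[:,:2]*1000).astype(np.float32)),B[:,2].mean())
for a in(-12,-11,-13):
    ex=np.array([np.cos(np.radians(a)),np.sin(np.radians(a))]); ey=np.array([-ex[1],ex[0]])
    print(a,"plate x",np.percentile(Q[:,:2]@ex,[.3,2,98,99.7]).round(4),"y",np.percentile(Q[:,:2]@ey,[.3,2,98,99.7]).round(4),"blue x",np.percentile(B[:,:2]@ex,[1,99]).round(4),"y",np.percentile(B[:,:2]@ey,[1,99]).round(4))
# straight line fit of front edge
q=Q[:,:2]; ex=np.array([np.cos(np.radians(-12)),np.sin(np.radians(-12))]); ey=np.array([-ex[1],ex[0]])
X,Y=q@ex,q@ey; bins=np.arange(Y.min()+.01,Y.max()-.01,.005); xs=[np.percentile(X[(Y>=k)&(Y<k+.005)],1) for k in bins]
p=np.polyfit(bins,xs,1); print("front slope deg",np.degrees(np.arctan(p[0])),xs)
```

```text
mat z 0.001778830798016412
plate 6511 ((603.08447265625, -166.9341583251953), (157.5770263671875, 109.8717269897461), 79.25018310546875) [0.02475371 0.03014109 0.03785084]
[   0   87  204  467 2208 2153  273  540  469  108    2    0    0    0]
blue ((658.3190307617188, -178.19131469726562), (157.3475341796875, 34.84221267700195), 78.8295669555664) 0.023800682185331688
-12 plate x [0.5703 0.5718 0.672  0.6768] y [-0.1134 -0.1045  0.0307  0.0387] blue x [0.6639 0.6975] y [-0.1127  0.0388]
-11 plate x [0.5698 0.571  0.6712 0.6763] y [-0.125  -0.1162  0.0191  0.0271] blue x [0.6639 0.6962] y [-0.1247  0.027 ]
-13 plate x [0.5703 0.5722 0.6727 0.6775] y [-0.1018 -0.0931  0.0423  0.0502] blue x [0.6631 0.6989] y [-0.1005  0.0507]
front slope deg 6.880574445628643 [np.float64(0.5729498759318611), np.float64(0.5718324019586958), np.float64(0.5721790705256479), np.float64(0.57159760425811), np.float64(0.5717587154327162), np.float64(0.5715756587055877), np.float64(0.5718763550419379), np.float64(0.5715186750189524), np.float64(0.5717169748952405), np.float64(0.5716165249139467), np.float64(0.5723824290034681), np.float64(0.5719702539206721), np.float64(0.5708604773073909), np.float64(0.5707406510434103), np.float64(0.5711210226004811), np.float64(0.5704248637877245), np.float64(0.5703142815676198), np.float64(0.5706497010907344), np.float64(0.5707655579518395), np.float64(0.5705509678651493), np.float64(0.570468385269938), np.float64(0.5706722371523578), np.float64(0.570383048706121), np.float64(0.5705399872338335), np.float64(0.5710603401254809), np.float64(0.5709743210024901), np.float64(0.5731974221024656), np.float64(0.6591150777835819)]
```

Edge middle is at about (0.551,-0.156) with insertion heading -11.3°. Next I move above the tab and measure again from there.

```bash
python3 -m handwheel '[[[0.9,0.35,1,0,0,0,-1],[0.9,0.35,1,0,0,0,-1],[0.9,0.35,1,0,0,0,-1],[0.9,0.35,1,0,0,0,-1]]]'; python3 -m handwheel '[[[0.9,0,0.08,0,0,0,-1],[0.9,0,0.08,0,0,0,-1],[0.9,0,0.08,0,0,0,-1],[0.9,0,0.08,0,0,0,-1]]]'; python3 det.py wrist2; python3 -c "
from h import *
o=bot.get_obs();print(o['joint_pos'].round(3),o['tool_pos'].round(4),o['force'].round(2))"
```

```text
time: 4.82
tool_pos: [0.4227, -0.2433, 0.2488]
tool_rot: [0.422, 0.568, -0.422, 0.567]
force: [0.1, -0.1, -0.1]
finger_gap: 0.0856
time: 5.32
tool_pos: [0.4257, -0.2509, 0.1613]
tool_rot: [0.422, 0.567, -0.422, 0.569]
force: [-0.9, 0.5, 0.2]
finger_gap: 0.0854
wedge 0.95 [319. 126.  40. 174.] [ 0.412 -0.202  0.023]
wedge_grip 0.9 [320. 128.  42. 170.] [ 0.413 -0.204  0.024]
wedge_tip 0.6 [319. 128.  45. 172.] [ 0.413 -0.204  0.024]
stand 0.87 [545. 159. 185. 210.] [ 0.596 -0.172  0.032]
stand_edge 0.63 [548. 161. 184. 215.] [ 0.6   -0.173  0.03 ]
spare_pad 0.71 [601.  10.  78.  20.] [ 0.603 -0.044  0.012]
wedge 6186 [ 410.9 -200.6] [ 29.2 125.6] 17.4 [ 0.4118 -0.2033  0.0289] [ 0.379 -0.264  0.009] [ 0.443 -0.137  0.063]
tab 1303 [ 425.9 -249.4] [28.6 23.6] 17.7 [ 0.4257 -0.2482  0.0603] [ 0.409 -0.264  0.05 ] [ 0.443 -0.235  0.063]
[-0.667  0.415  1.964  0.     0.762 -0.96 ] [ 0.4253 -0.251   0.1595] [-0.22 -0.19 -0.1 ]
```

View pics/wrist2.png

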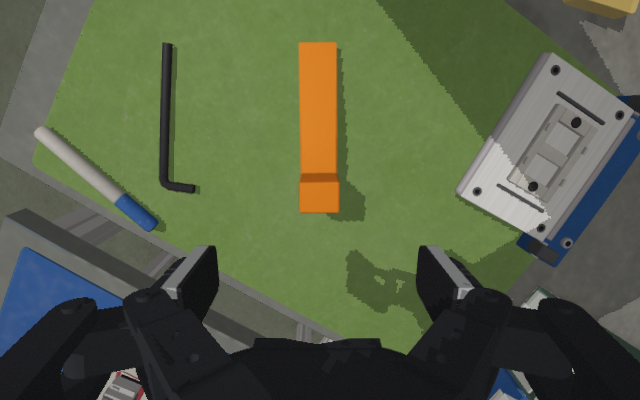

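The wedge is centred between the jaws (tab at 320,195), and the nest's front edge runs (458,190)–(547,55). I'll descend and grip.

```bash
python3 - <<'E'
from h import *
z=np.load("wrist2.npz"); im,d,P=z["im"],z["d"],z["P"]
hsv=cv2.cvtColor(im,cv2.COLOR_RGB2HSV); S=hsv[...,1]
m=np.zeros(d.shape,bool); m[40:260,450:640]=1
m&=(P[...,2]>.022)&(P[...,2]<.05)&(S<70)
n,l,s,c=cv2.connectedComponentsWithStats(m.astype(np.uint8)); q=P[l==1+s[1:,4].argmax()][:,:2]
a=np.radians(-11.3); ex=np.array([np.cos(a),np.sin(a)]); ey=np.array([-ex[1],ex[0]]); X,Y=q@ex,q@ey
bins=np.arange(-.1,.006,.005); xs=np.array([np.percentile(X[(Y>=k)&(Y<k+.005)],1) for k in bins]); p=np.polyfit(bins,xs,1)
print(xs.round(4),"slope deg",np.degrees(p[0]),"front",np.median(xs)); f=X<np.median(xs)+.05; print("y ends",np.percentile(Y[f],[.5,2,98,99.5]).round(4))
E
python3 -m handwheel '[[[0.3,0,-0.01,0,0,0,-1],[0.6,0,-0.01,0,0,0,-1],[0.6,0,-0.01,0,0,0,-1]]]'; python3 -m handwheel '[[[0.3,0,0,0,0,0,-1],[0.61,0,0,0,0,0,-1],[0.61,0,0,0,0,0,-1],[0.61,0,0,0,0,0,1],[0.61,0,0,0,0,0,1],[0.61,0,0,0,0,0,1],[0.61,0,0,0,0,0,1],[0.61,0,0,0,0,0,1],[0.61,0,0,0,0,0,1]]]'
```

```text
[0.5705 0.5706 0.5703 0.5704 0.57   0.5701 0.5702 0.5702 0.5704 0.5703
 0.5702 0.5704 0.5701 0.5701 0.5701 0.5702 0.5701 0.5702 0.5697 0.5701
 0.57   0.5701] slope deg -0.2373650186931139 front 0.5701721250472616
y ends [-0.1106 -0.1084  0.0155  0.0176]
time: 6.15
tool_pos: [0.4243, -0.2496, 0.098]
tool_rot: [0.422, 0.569, -0.422, 0.566]
force: [0.7, -0.6, -0.0]
finger_gap: 0.0853
time: 7.28
tool_pos: [0.4253, -0.2502, 0.0393]
tool_rot: [0.422, 0.567, -0.422, 0.568]
force: [-1.1, 0.4, 10.1]
finger_gap: 0.029
```

```bash
python3 -m handwheel '[[[-0.3,0,0,0,0,0,1],[-0.6,0,0,0.2,0,0,1],[-0.6,0,0,0.43,0,0,1],[-0.6,0,0,0.66,0,0,1],[-0.6,0,0,0.9,0,0,1],[-0.6,0,0,0.95,0,0,1]]]'; python3 -m handwheel '[[[0,0,0,0.23,0,0,1],[0,0,0,0.46,0,0,1],[0,0,0,0.69,0,0,1],[0,0,0,0.92,0,0,1],[0,0,0,0.95,0,0,1]]]'; python3 -m handwheel '[[[0,-0.1,-0.03,0.23,0,0,1],[0,-0.3,-0.08,0.46,0,0,1],[0,-0.58,-0.16,0.69,0,0,1],[0,-0.58,-0.16,0.718,0,0,1],[0,-0.58,-0.16,0.718,0,0,1]]]'
python3 - <<'E'
from h import *
o=bot.get_obs(); M=R.from_quat(o["tool_rot"]).as_matrix(); print(o["joint_pos"].round(3),o["tool_pos"].round(4),M.round(3).tolist(),np.degrees(np.arctan2(M[1,1],M[0,1])))
d=np.array([.4126,-.1305,o["tool_pos"][2]])-o["tool_pos"]; print(M.T@d*10)
E
python3 det.py wrist3
```

```text
time: 8.02
tool_pos: [0.4249, -0.25, 0.0986]
tool_rot: [0.6, 0.374, -0.6, 0.374]
force: [-0.5, -0.4, -1.4]
finger_gap: 0.0292
time: 8.65
tool_pos: [0.4249, -0.25, 0.0985]
tool_rot: [0.695, 0.131, -0.695, 0.131]
force: [-0.6, 0.4, -1.2]
finger_gap: 0.029
time: 9.28
tool_pos: [0.4192, -0.1906, 0.0985]
tool_rot: [0.704, -0.067, -0.704, -0.066]
force: [0.2, -1.2, -1.2]
finger_gap: 0.0291
[-0.57   0.483  2.096  0.     0.562  1.189] [ 0.4192 -0.1906  0.0985] [[0.001, -0.187, -0.982], [-0.0, -0.982, 0.187], [-1.0, 0.0, -0.001]] -100.78615705901058
[-2.72711887e-04 -5.77819966e-01  1.76869392e-01]
wedge 0.68 [319. 156.  73. 311.] [ 0.462 -0.199  0.083]
wedge_grip 0.77 [317. 156.  80. 310.] [ 0.462 -0.199  0.084]
wedge_tip 0.66 [320. 155.  75. 310.] [ 0.462 -0.2    0.084]
stand 0.73 [195.   4. 179.   8.] [ 0.552 -0.145  0.026]
stand_edge 0.87 [197.   5. 173.  11.] [ 0.552 -0.146  0.024]
bottle_oil 0.87 [ 42. 122.  81.  59.] [ 0.507 -0.042  0.039]
spare_pad 0.78 [31. 15. 61. 31.] [ 0.573 -0.039  0.017]
loupe 0.81 [ 57. 232.  84.  70.] [ 0.435 -0.006  0.018]
wedge 170 [ 522.6 -126.4] [ 28.6 199.5] 8.4 [ 0.5152 -0.0984  0.0525] [ 0.494 -0.227  0.041] [ 0.53 -0.03  0.07]
tab 58 [ 525.4 -212. ] [29.4  5.9] 80.1 [ 0.5267 -0.2118  0.0697] [ 0.523 -0.227  0.069] [ 0.53  -0.198  0.07 ]
```

View pics/wrist3.png

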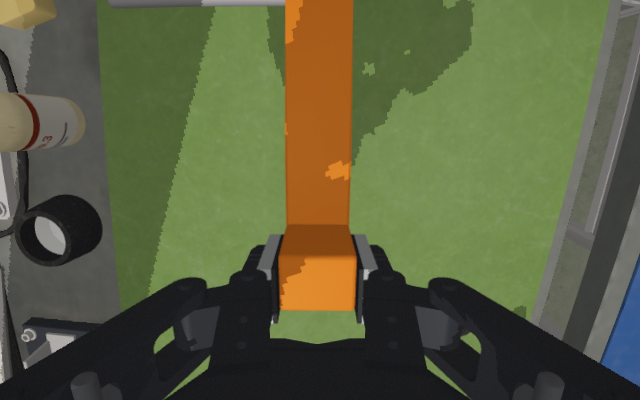

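The wedge is held square in the jaws, and the plate edge (row 3, columns 110–285) is level in the picture. It is flat too: the thin end's top measures 0.070, matching 0.069 expected. Now translate and lower.

```bash
python3 -m handwheel '[[[0,-0.3,0.09,0,0,0,1],[0,-0.58,0.18,0,0,0,1],[0,-0.58,0.18,0,0,0,1],[0,-0.58,0.18,0,0,0,1]]]'; python3 -m handwheel '[[[0.3,0,0,0,0,0,1],[0.5,0,0,0,0,0,1],[0.5,0,0,0,0,0,1],[0.55,0,0,0,0,0,1],[0.58,0,0,0,0,0,1],[0.58,0,0,0,0,0,1]]]'
python3 - <<'E'
from h import *
o=bot.get_obs(); M=R.from_quat(o["tool_rot"]).as_matrix(); print(o["tool_pos"].round(4),o["force"].round(2))
ex=np.array([.9813,-.1925]);ey=np.array([.1925,.9813]); d=o["tool_pos"][:2]-[.550,-.1574]; print("tip past edge",d@ex+.115,"lateral",d@ey,"heading",np.degrees(np.arctan2(-M[1,2],-M[0,2])))
E
python3 det.py wrist4
python3 - <<'E'
from h import *
im,d,P=cloud("scene"); save(cv2.resize(im[150:310,240:470],None,fx=3.3,fy=3.3,interpolation=cv2.INTER_CUBIC),"scene4")
E
```

```text
time: 10.22
tool_pos: [0.4126, -0.1302, 0.0984]
tool_rot: [0.704, -0.068, -0.704, -0.068]
force: [1.0, 0.2, -1.6]
finger_gap: 0.0293
time: 10.98
tool_pos: [0.4124, -0.1299, 0.0405]
tool_rot: [0.704, -0.068, -0.704, -0.068]
force: [-0.2, 0.2, -1.0]
finger_gap: 0.0287
[ 0.4124 -0.1299  0.0405] [-0.24  0.25 -0.96]
tip past edge -0.025363191874783794 lateral 0.0004956504381508978 heading -11.028928038695744
wedge 0.58 [317. 156.  75. 312.] [ 0.455 -0.138  0.025]
wedge_grip 0.82 [318. 157.  77. 310.] [ 0.455 -0.138  0.025]
wedge_tip 0.66 [318. 156.  73. 312.] [ 0.455 -0.139  0.026]
stand 0.36 [ 73. 241. 118.  98.] [ 0.435 -0.005  0.018]
bottle_oil 0.59 [ 56.  80. 112.  90.] [ 0.507 -0.042  0.039]
spare_pad 0.37 [ 74. 240. 116.  98.] [ 0.435 -0.005  0.017]
loupe 0.66 [ 73. 241. 118. 102.] [ 0.434 -0.003  0.016]
wedge 17740 [471.5 -88.9] [134.2 123.4] 78.5 [ 0.4652 -0.139   0.0266] [ 0.398 -0.167  0.011] [ 0.524 -0.025  0.064]
tab 1884 [ 412.6 -130.4] [29.6 24. ] 79.5 [ 0.4206 -0.1301  0.059 ] [ 0.398 -0.147  0.05 ] [ 0.427 -0.114  0.064]
```

View pics/wrist4.png

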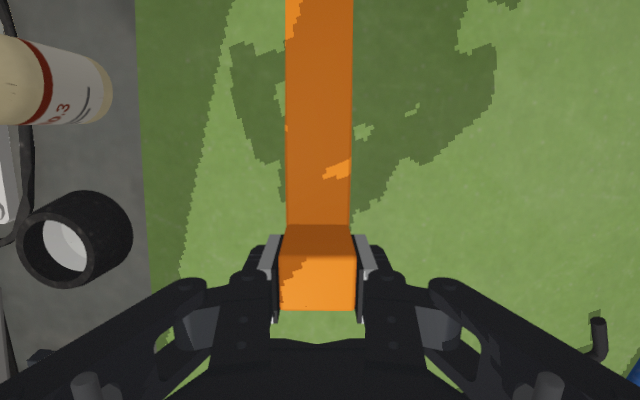

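The wedge hangs about 1 mm above the mat (its weight still shows), centred on the edge and square to it. Touch down gently.

```bash
python3 -m handwheel '[[[0.01,0,0,0,0,0,1],[0.01,0,0,0,0,0,1],[0.01,0,0,0,0,0,1]]]'; python3 -m handwheel '[[[0.005,0,0,0,0,0,1],[0.005,0,0,0,0,0,1],[0.005,0,0,0,0,0,1]]]'
```

```text
time: 11.85
tool_pos: [0.4123, -0.1298, 0.0393]
tool_rot: [0.704, -0.068, -0.704, -0.068]
force: [-0.0, 0.6, 1.9]
finger_gap: 0.0287
time: 12.22
tool_pos: [0.4123, -0.1298, 0.0393]
tool_rot: [0.704, -0.068, -0.704, -0.068]
force: [-1.4, 2.0, 13.0]
finger_gap: 0.029
```

View pics/scene4.png

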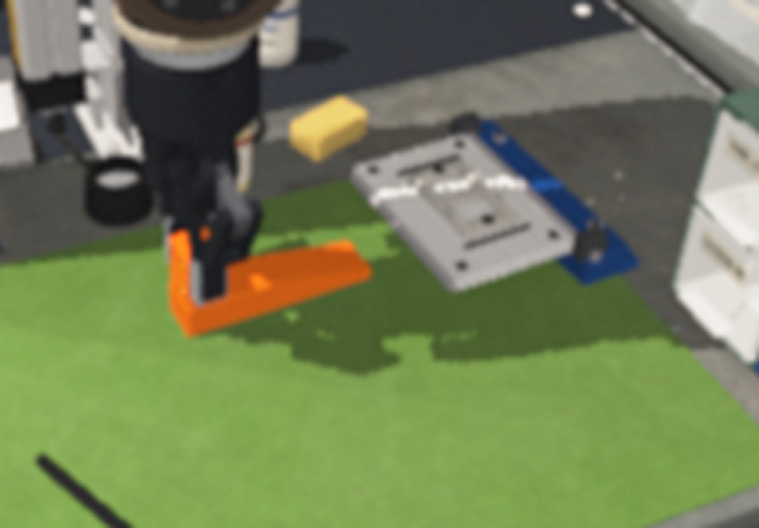

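The wedge tip (370,265 in the crop) faces the middle of the front edge. I'll back the down-pressure off slightly and slide forward.

```bash
python3 -m handwheel '[[[-0.004,0,-0.1,0,0,0,1],[-0.004,0,-0.2,0,0,0,1],[-0.004,0,-0.3,0,0,0,1],[-0.004,0,-0.3,0,0,0,1]]]'; python3 -m handwheel '[[[0,0,-0.05,0,0,0,1],[0,0,-0.1,0,0,0,1],[0,0,-0.15,0,0,0,1],[0,0,-0.15,0,0,0,1]]]'
cat > st.py <<'E'
from h import *
F=[];
o=bot.get_obs(); M=R.from_quat(o["tool_rot"]).as_matrix(); ex=np.array([.9813,-.1925]);ey=np.array([.1925,.9813]); d=o["tool_pos"][:2]-[.550,-.1574]
print("tip past %.4f lat %.4f head %.2f push %.2f fz %.2f gap %.4f"%(d@ex+.115,d@ey,np.degrees(np.arctan2(-M[1,2],-M[0,2])),-o["force"][:2]@ex,o["force"][2],o["finger_gap"]),o["ft_torque"].round(2),o["tool_pos"].round(4))
E
python3 st.py
```

```text
time: 12.72
tool_pos: [0.4429, -0.1359, 0.0393]
tool_rot: [0.705, -0.068, -0.703, -0.068]
force: [1.8, 0.3, 4.4]
finger_gap: 0.0292
time: 13.22
tool_pos: [0.4566, -0.1384, 0.0393]
tool_rot: [0.704, -0.068, -0.704, -0.068]
force: [-1.8, 1.0, 6.2]
finger_gap: 0.0294
tip past 0.0197 lat 0.0007 head -11.02 push 1.95 fz 6.16 gap 0.0294 [0.15 0.15 0.01] [ 0.4566 -0.1384  0.0393]
```

```bash
for i in 1 2; do python3 -m handwheel '[[[0,0,-0.02,0,0,0,1],[0,0,-0.04,0,0,0,1],[0,0,-0.04,0,0,0,1]]]' >/dev/null; python3 st.py; done; python3 -m handwheel '[[[0,0,-0.015,0,0,0,1],[0,0,-0.03,0,0,0,1],[0,0,-0.03,0,0,0,1]]]' >/dev/null; python3 st.py
```

```text
tip past 0.0232 lat 0.0007 head -11.02 push 3.12 fz 8.16 gap 0.0293 [ 0.11  0.54 -0.04] [ 0.46   -0.139   0.0393]
tip past 0.0272 lat 0.0007 head -11.02 push 3.26 fz 8.78 gap 0.0294 [ 0.09  0.52 -0.06] [ 0.464  -0.1398  0.0393]
tip past 0.0301 lat 0.0007 head -11.02 push 4.05 fz 8.55 gap 0.0293 [0.15 0.56 0.03] [ 0.4668 -0.1403  0.0393]
```

```bash
python3 -m handwheel '[[[-0.002,0,-0.015,0,0,0,1],[-0.002,0,-0.03,0,0,0,1],[-0.002,0,-0.03,0,0,0,1]]]' >/dev/null; python3 st.py;  python3 -m handwheel '[[[0,0,-0.015,0,0,0,1],[0,0,-0.03,0,0,0,1],[0,0,-0.03,0,0,0,1]]]' >/dev/null; python3 st.py
```

```text
tip past 0.0336 lat 0.0007 head -11.02 push 1.29 fz 3.30 gap 0.0289 [ 0.05  0.25 -0.02] [ 0.4703 -0.1411  0.0393]
tip past 0.0368 lat 0.0006 head -11.03 push 0.66 fz 2.04 gap 0.0290 [ 0.06  0.09 -0.04] [ 0.4734 -0.1418  0.0393]
```

Free-sliding baseline is about 1 N. Continuing in 3 mm steps.

```bash
python3 -m handwheel '[[[0,0,-0.015,0,0,0,1],[0,0,-0.03,0,0,0,1],[0,0,-0.03,0,0,0,1]]]' >/dev/null; python3 st.py;  python3 -m handwheel '[[[0,0,-0.015,0,0,0,1],[0,0,-0.025,0,0,0,1],[0,0,-0.025,0,0,0,1]]]' >/dev/null; python3 st.py
```

```text
tip past 0.0398 lat 0.0006 head -11.03 push -0.43 fz 0.64 gap 0.0291 [ 0.08  0.03 -0.04] [ 0.4763 -0.1423  0.0393]
tip past 0.0422 lat 0.0006 head -11.02 push -0.41 fz 0.10 gap 0.0293 [0.04 0.04 0.06] [ 0.4787 -0.1428  0.0393]
```

```bash
python3 -m handwheel '[[[0.001,0,-0.01,0,0,0,1],[0.001,0,-0.02,0,0,0,1],[0.001,0,-0.02,0,0,0,1]]]' >/dev/null; python3 st.py;  python3 -m handwheel '[[[0,0,-0.01,0,0,0,1],[0,0,-0.02,0,0,0,1],[0,0,-0.02,0,0,0,1]]]' >/dev/null; python3 st.py
```

```text
tip past 0.0441 lat 0.0007 head -11.03 push 2.00 fz 2.92 gap 0.0290 [ 0.11  0.25 -0.03] [ 0.4806 -0.1431  0.0393]
tip past 0.0461 lat 0.0007 head -11.03 push 2.66 fz 4.47 gap 0.0294 [ 0.07  0.4  -0.02] [ 0.4825 -0.1435  0.0394]
```

```bash
python3 -m handwheel '[[[0,0,-0.01,0,0,0,1],[0,0,-0.02,0,0,0,1],[0,0,-0.02,0,0,0,1]]]' >/dev/null; python3 st.py
```

```text
tip past 0.0480 lat 0.0007 head -11.03 push 2.76 fz 5.75 gap 0.0293 [ 0.04  0.5  -0.04] [ 0.4844 -0.1439  0.0393]
```

```bash
python3 -m handwheel '[[[-0.001,0,-0.01,0,0,0,1],[-0.001,0,-0.02,0,0,0,1],[-0.001,0,-0.02,0,0,0,1]]]' >/dev/null; python3 st.py
```

```text
tip past 0.0498 lat 0.0007 head -11.03 push 3.48 fz 3.77 gap 0.0293 [0.   0.61 0.  ] [ 0.4861 -0.1442  0.0393]
```

```bash
python3 -m handwheel '[[[0,0,-0.01,0,0,0,1],[0,0,-0.02,0,0,0,1],[0,0,-0.02,0,0,0,1]]]' >/dev/null; python3 st.py
```

```text
tip past 0.0508 lat 0.0009 head -11.02 push 8.69 fz 7.58 gap 0.0295 [ 0.03  1.3  -0.06] [ 0.4872 -0.1442  0.0393]
```

It is biting: push rose to 8.7 N with only 1 of 2 mm moved. Smaller steps from here.

```bash
python3 -m handwheel '[[[0,0,-0.005,0,0,0,1],[0,0,-0.01,0,0,0,1],[0,0,-0.01,0,0,0,1]]]' >/dev/null; python3 st.py
```

```text
tip past 0.0513 lat 0.0009 head -11.02 push 12.44 fz 10.13 gap 0.0292 [-0.02  1.67 -0.09] [ 0.4876 -0.1442  0.0393]
```

```bash
python3 -m handwheel '[[[0,0,-0.005,0,0,0,1],[0,0,-0.01,0,0,0,1],[0,0,-0.01,0,0,0,1]]]' >/dev/null; python3 st.py
```

```text
tip past 0.0517 lat 0.0010 head -11.02 push 14.55 fz 12.47 gap 0.0291 [0.01 2.   0.  ] [ 0.4881 -0.1443  0.0393]
```

```bash
python3 -m handwheel '[[[0,0,-0.005,0,0,0,1],[0,0,-0.01,0,0,0,1],[0,0,-0.01,0,0,0,1]]]' >/dev/null; python3 st.py
```

```text
tip past 0.0522 lat 0.0010 head -11.02 push 17.46 fz 13.86 gap 0.0290 [-0.02  2.31 -0.1 ] [ 0.4886 -0.1443  0.0393]
```

```bash
python3 -m handwheel '[[[-0.003,0,-0.005,0,0,0,1],[-0.003,0,-0.01,0,0,0,1],[-0.003,0,-0.01,0,0,0,1]]]' >/dev/null; python3 st.py
```

```text
tip past 0.0529 lat 0.0011 head -11.02 push 17.50 fz 10.35 gap 0.0292 [ 0.    2.38 -0.07] [ 0.4893 -0.1443  0.0393]
```

Added push is about 14.5 N over the sliding drag (about 3 N of the 17.5 N is drag at this down-force), which is the target. I'll relax the arm slightly, open, and rise.

```bash
python3 -m handwheel '[[[-0.002,0,0.015,0,0,0,1],[-0.002,0,0.02,0,0,0,1]]]' >/dev/null; python3 st.py; python3 -m handwheel '[[[0,0,0,0,0,0,0.2],[0,0,0,0,0,0,-1],[0,0,0,0,0,0,-1],[0,0,0,0,0,0,-1],[0,0,0,0,0,0,-1],[0,0,0,0,0,0,-1],[0,0,0,0,0,0,-1]]]'; python3 st.py; python3 -m handwheel '[[[-0.2,0,0,0,0,0,-1],[-0.5,0,0,0,0,0,-1],[-1,0,0,0,0,0,-1],[-1,0,0,0,0,0,-1],[-1,0,0,0,0,0,-1]]]'; python3 det.py wrist5; python3 -c "
from h import *
im,d,P=cloud('scene'); save(cv2.resize(im[150:310,240:470],None,fx=3.3,fy=3.3,interpolation=cv2.INTER_CUBIC),'scene5')"
```

```text
tip past 0.0529 lat 0.0009 head -11.02 push 4.75 fz -1.15 gap 0.0292 [0.29 0.62 0.11] [ 0.4892 -0.1445  0.0394]
time: 20.35
tool_pos: [0.4903, -0.145, 0.0399]
tool_rot: [0.704, -0.068, -0.704, -0.068]
force: [-0.7, 0.1, 1.1]
finger_gap: 0.0853
tip past 0.0540 lat 0.0007 head -11.03 push 0.67 fz 1.10 gap 0.0853 [-0.02 -0.02 -0.03] [ 0.4903 -0.145   0.0399]
time: 20.98
tool_pos: [0.49, -0.1449, 0.1395]
tool_rot: [-0.704, 0.068, 0.704, 0.068]
force: [0.9, -0.2, -0.9]
finger_gap: 0.0854
wedge 0.75 [316. 168.  42. 110.] [ 0.51  -0.148  0.024]
wedge_grip 0.75 [316. 170.  48. 112.] [ 0.509 -0.148  0.025]
wedge_tip 0.84 [318. 168.  44. 114.] [ 0.51  -0.149  0.026]
stand 0.68 [318.  57. 198. 113.] [ 0.586 -0.164  0.034]
stand_edge 0.78 [320.  59. 190. 115.] [ 0.585 -0.165  0.035]
bottle_oil 0.98 [153. 202.  80.  58.] [ 0.514 -0.036  0.059]
spare_pad 0.69 [142.  78.  71.  82.] [ 0.6   -0.036  0.021]
loupe 0.75 [163. 270.  49.  38.] [ 0.452 -0.009  0.03 ]
wedge 4465 [ 523.3 -101.2] [128.3  73. ] 78.6 [ 0.5118 -0.1487  0.0371] [ 0.475 -0.171  0.019] [ 0.552 -0.036  0.063]
tab 1499 [ 489.2 -144.7] [29.3 23.1] 79.0 [ 0.4905 -0.1452  0.0601] [ 0.475 -0.161  0.05 ] [ 0.503 -0.129  0.063]
```

View pics/wrist5.png

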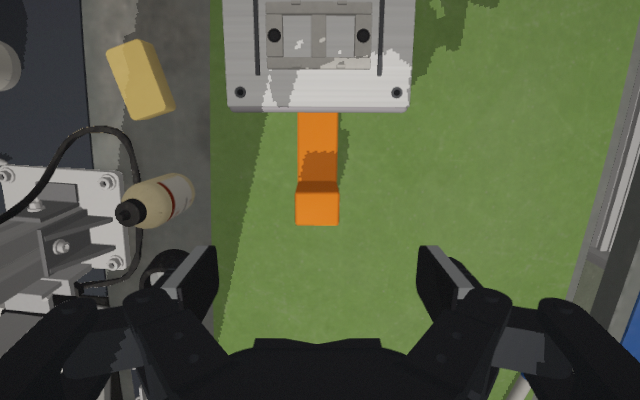

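The wedge stays under the middle of the edge (columns 297–338 of the plate's 228–412) and square to it. Its tab is at (0.489,-0.145), where it was when gripped, so it did not spring back. Nothing beside it has moved and the gripper is clear, so I hand in.

```bash
python3 -c "
from workcell import bot
print(bot.close_job())"
```

```text
the job is handed in; nothing more can be done
None
```

The wedge is jammed under the middle of the nest's front edge, and I handed the job in at about 21 s of the 56 s allowed. The system gives no verdict, so I don't have a confirmed pass.

**Push:** It slid freely at about 1–3 N and began to bite with its thin end about 50 mm past the edge. I stopped at about 53 mm, with 17.5 N of total push. That is about 14.5 N above the sliding drag, which puts the edge load at roughly 10–15 N by the stated ratio. The drag split is an estimate, because the gripper was also pressing down with about 10 N at that point.

**Last checks:**
- **Position:** After I let go and raised the gripper clear, the tab was within 1 mm of where I released it, so the wedge did not spring back. It sat about 1 mm off the edge's middle, with the heading within about half a degree of the edge fit.
- **Bystanders:** The bottle, pad and loupe looked undisturbed in the final wrist picture. Their rough detections shifted by up to about 20 mm between views, which I put down to viewpoint and did not resolve more finely.
- **Not measured:** I could not read the edge load after release. That it still bears on the wedge is inferred from the wedge not moving. I also did not re-measure the wedge's tilt after release, only that its heights looked unchanged.

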